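Lock the lens ring of an exhibition spotlight with a pin spanner

ROBOT

A 6-joint arm with a two-finger parallel gripper is mounted at the origin on the work surface. World frame = base frame: x ahead of the robot, y to its left, z up, the work surface at z = 0. Lengths are in m, angles in degrees, forces in N, time in s.
With the tool pointing down it reaches from about 0.325 to 0.775 m from the base axis. Payload 5.5 kg.
Tool frame: the origin (TCP) lies between the finger pads; the fingertips stand env.tip_extent ahead of it and the grasp point (between the pads) lies 5 mm behind it (env.tip_extent is the distance from the TCP to the fingertips, in m); z points along the fingers, y is the line along which they close (so a half turn about z gives the same grasp; the last joint's range is limited). The gripper opens to 85 mm and grips with 20 to 120 N. Pads are 22 mm wide; open, the fingers measure 114 mm over their backs; the gripper's body (76 mm by 85 mm) begins 54 mm behind the grasp point. The pads swing forward as they close: fully open they stand 13 mm farther back than shut.
Start: joints at [65.564, 5.22, 70.514, -0, 104.267, -3.249], TCP at [0.217, 0.559, 0.245] pointing down, gripper open.
Joint ranges: [-164.24, 164.24], [-49.07, 125.15], [9.68, 141.18], [-86.29, 266.29], [3.28, 154.24], [-151.56, 151.56]. Speed limits (degrees/s): [147.25, 147.25, 172.46, 180, 180, 180].

INTERFACE

Orientations are given as [roll, pitch, yaw] about the fixed x, y, z axes, in that order (R = Rz(yaw) Ry(pitch) Rx(roll)).
In Python, from station import env gives the robot as it stands.
- The arm moves only by the tool arm_command, never from a script. Its argument "series" is a list of rows, each a list of 6 numbers: the shift along the tool's x, y, z scaled (see below), then the turn, a rotation vector about the tool's x, y, z scaled (see below). In form: [[tx, ty, tz, rx, ry, rz], ...]. A call has 1 to 10 rows; each row shifts and turns the commanded pose from where the row before left it, along the tool's axes as they then stand; what a row does not reach is not made up. The controller multiplies each number of a shift by 40 mm and each number of a turn by 5 degrees. A row lasts 1/12 s, in which the tool goes at most 41.7 mm and 7.16 degrees, less where a joint would pass 70% of its speed; a pose out of reach is approached as far as the arm can. A call with a number of a shift or a turn outside -1 to 1 is refused whole. A call with a gripper value outside its range is refused whole. "fingers" is the gripper command: -1 is shut, 1 is fully open, values between are in proportion, set as the call begins (left out, the last holds). The fingers move at their own pace and stop on an object; the grip force is fixed at half the most. Time passes only in rows, so rows that do not move let the fingers close. It gives the time, the measured TCP pose, the force, the opening and the grip force at its end, in the units of the state.
- env.get_state(): the state, without advancing time (a new reading comes with each control period).
- env.grab_frame(name): name is "scene" or "top"; returns a dict with "frame" (420x560x3 uint8, red, green, blue), "fx", "fy", "cx", "cy" (pixels), "cam_to_world" (4x4, takes a point from camera to world coordinates). Camera axes: x right, y down, z forward; pixel columns grow to the right and rows downward; lengths in m; the calibration is good to about 2 mm. A picture is of the moment at which its call begins. There is no depth.
- env.job_done(): hands the job in; it is judged then, once.
Trained networks look in a picture, given as the dict that the camera call returned (one of the last four; its "shot" number tells which), for a name from the list of things; names that differ only in an ending like _2 or _b are one class to them, and where a whole thing is asked for, a point or a joint stands for the part that bears it (a point fixed in the world has none). Each returns a list of dicts, best first, with "conf" (0 to 1); they miss things now and then, are a little off and sometimes report something else, mostly with a low value. They report only what shows in the picture. A call takes as long as a camera call.
- env.find_in(query, picture): "pixel" ([column, row] in pixels, amid what is visible of it).
- env.masks_of(query, picture): "mask" (420x560 bool, what is visible of it) and "pixel" ([column, row] in pixels, amid what is visible of it).
- env.tip_of(query, picture): "pixel" ([column, row] in pixels: a listed point, or the origin of a listed thing).
The state is a dict: "time": time; "joint_pos": joint angles; "dq": joint speeds; "tau": joint torques, N m; "tcp_pos": TCP position; "orientation": TCP orientation; "wrist_force": force on the tool from outside, world axes, zero at the start; "wrist_torque": the same for the moment, N m; "finger_gap": finger opening in m; "finger_force": force on a finger pad.
Only numpy, scipy, OpenCV 4.12 (cv2) and the standard library are available. Lean on these libraries where they do the work, as an engineer would, in place of code of your own. Each camera call takes 0.05 s, during which the arm holds its last target. There are 200 camera calls.

TASK

Take the red dust cap off the tilted spotlight and stand it, knob up, on the round cork mat. Then take the blue-gripped pin spanner, put both of its pins fully into the two holes of the lens ring, turn the ring clockwise (looking at the lens) all the way to its stop, and stand the spanner upright in its place in the wooden tray again. Leave the yellow spanner, the spray bottle, the tape roll and the hammer as they are.

Things in the scene. Friction and masses are not known exactly. Their poses are not given: they have to be found in the camera images.
- lamp: Black spotlight, fixed. Origin: centre of the underside of its 150 x 150 x 15 mm plywood base. The lens barrel (100 mm diameter, 110 long) looks up and towards the lamp's own -x, axis 30 degrees from vertical. Ring face centre at (-30, 0, 135) mm in the lamp frame; barrel rim (85 mm inside diameter) 3 mm proud of the ring face; bracket 100 mm high, its knobs 75 mm to either side.
- ring_centre (a point): Centre of the outer face of the aluminium lens retaining ring (80 mm outside diameter, 40 mm bore, 10 mm thick; glass 17 mm below the face). Its z axis points straight out of the lens along the lens axis; its axes turn with the ring.
- hole_a (a point): Mouth, in the ring face, of one of the ring's two through holes (9.5 mm diameter with a 1 mm chamfer, 10 mm deep, centre 30 mm from the ring's axis). z axis out of the lens. Hidden by the cap at the start.
- hole_b (a point): Mouth of the other hole, opposite hole_a (60 mm apart).
- ring (a joint): Turn of the lens ring in rad: grows clockwise as seen looking at the lens (that is, negative about the z axis of ring_centre). Its stop, fully home, is at 1.30, where a red mark on the ring meets the red mark on the barrel rim; it starts at 0 to 0.6. Stiff: stays where it is left, needs about 0.12 N m to turn.
- cap_knob (a point): Holding point of the loose red dust cap (60 g): on its knob's axis, 36 mm above its underside. Disc 72 mm diameter, 8 thick; plug below (37 mm diameter, 6 long), plugged in the ring bore at the start; round knob above (24 mm diameter, 36 high; 50 mm in all). z axis up through the knob, along the lens axis at the start. Lifts off along that axis.
- cap_foot (a point): Centre of the underside of the cap's plug, on which the cap stands when set down.
- mat: Round cork mat, 130 mm diameter, 6 mm thick, fixed to the table; origin at the centre of its underside, on the table.
- tray_floor (a point): Centre of the inner floor (5 mm above the table) of a fixed wooden tray, outside 115 x 215 mm (its x, y), walls 5 mm thick, 22 mm high over the table. A 5 mm partition across the middle makes two compartments side by side along the tray's y, 105 x 100 mm, centres at y = +52.5 and -52.5 mm. Axes are the tray's.
- blue_grip (a point): Grip centre, 77.5 mm up, of the pin spanner to use (280 g, 100 mm high), upright in either compartment. Square blue grip 22 x 22 mm, 55 to 100 mm up, faces along its x and y; stem 18 mm diameter; head 76 mm diameter, 9 to 21 mm up; foot 30 mm diameter, 0 to 9 mm. z axis up. It seats with its head on the ring face and its foot in the bore.
- blue_foot (a point): Centre of the underside of the blue spanner's foot.
- blue_pin_a (a point): Tip of the blue spanner's pin on its own +x side: 30 mm from its axis, 1 mm above the underside of its foot. Pins are 6 mm in diameter with tapered tips and stand 8 mm down from the head; a red dot on top of the head marks the place of each pin.
- blue_pin_b (a point): Tip of the blue spanner's pin on its -x side.
- yellow_grip (a point): Centre of the grip of the other pin spanner (yellow grip, same height and grip size, head 58 mm diameter, pins only 42 mm apart: it does not fit). Stands in the other compartment. Leave it.
- bottle_mid (a point): White spray bottle with red trigger head, loose, 64 mm diameter, 203 mm high, its nozzle head reaching 38 mm from the axis; the point is on its axis, 90 mm up. Stands behind the tray (+x side). Leave it.
- tape_mid (a point): Roll of tape, loose, lying flat, 90 mm diameter, 48 mm high; the point is its centre. Lies behind the lamp (+x side). Leave it.
- hammer: Hammer, loose, about 200 mm long, lying across between the robot and the mat, its length along its own x axis, head at +x, under 40 mm high. Leave it.

How it is judged (in metres and radians):
On the way, in this order (a step that is already met when the one before it is completed fails the run):
1. the dust cap stands on the cork mat (horizontal distance between cap_foot and mat below 0.045 m and z of cap_foot in the frame of mat below 0.01 m and angle between cap_foot's own z axis and vertical below 0.12 rad), for 0.1 s.
2. both pins of the blue spanner are in the ring's holes (tips at least 5 mm below the face), the ring not yet turned (below 0.75 rad) (((z of blue_pin_a in the frame of hole_a below -0.005 m and distance between blue_pin_a and hole_a below 0.0105 m and z of blue_pin_b in the frame of hole_b below -0.005 m and distance between blue_pin_b and hole_b below 0.0105 m) or (z of blue_pin_a in the frame of hole_b below -0.005 m and distance between blue_pin_a and hole_b below 0.0105 m and z of blue_pin_b in the frame of hole_a below -0.005 m and distance between blue_pin_b and hole_a below 0.0105 m)) and value of joint ring below 0.75 rad), for 0.1 s.
3. the ring is at its stop with both pins in (((z of blue_pin_a in the frame of hole_a below -0.005 m and distance between blue_pin_a and hole_a below 0.0105 m and z of blue_pin_b in the frame of hole_b below -0.005 m and distance between blue_pin_b and hole_b below 0.0105 m) or (z of blue_pin_a in the frame of hole_b below -0.005 m and distance between blue_pin_a and hole_b below 0.0105 m and z of blue_pin_b in the frame of hole_a below -0.005 m and distance between blue_pin_b and hole_a below 0.0105 m)) and value of joint ring above 1.24 rad), for 0.1 s.
At the end, for the whole second after the job is handed in: The ring is within 0.06 rad of its stop (joint above 1.24); the cap stands knob up on the cork mat, its centre within 45 mm of the mat's; the blue spanner stands upright on the tray's floor, within its walls; both released (all of step 1 and value of joint ring above 1.24 rad and z of blue_foot in the frame of tray_floor below 0.005 m and x of blue_foot in the frame of tray_floor between -0.052 and 0.052 m and y of blue_foot in the frame of tray_floor between -0.102 and 0.102 m and angle between blue_foot's own z axis and vertical below 0.12 rad); the robot touches nothing.
It fails at once if the yellow spanner is moved more than 15 mm (distance of yellow_grip from where it was at the start of the episode above 0.015 m).
It fails at once if the spray bottle is moved more than 20 mm (distance of bottle_mid from where it was at the start of the episode above 0.02 m).
It fails at once if the tape roll is moved more than 20 mm (distance of tape_mid from where it was at the start of the episode above 0.02 m).
It fails at once if the hammer is moved more than 20 mm (distance of hammer from where it was at the start of the episode above 0.02 m).
It also fails if it takes over 72 s, if anything falls off the work surface, if the arm or the gripper's body presses on something with over 40 N, if the wrist force passes 120 N, or if a joint passes its speed limit or range.

## Working session

There is one attempt and no reset: what is moved stays moved. The work goes in short steps, Python scripts to look and compute and a tool call to move; the robot and the scene stay as the last step left them, time stands still between calls to the robot, and variables do not carry over. Pictures are saved under pics/ and viewed, at most 10 in all, crops included, and the job is handed in when it is done.

Besides the shell and the picture viewer there is one more tool, called after ">>>" as name([rows], argument=value, ...), one row to a line, values as JSON. arm_command: Moves the arm, as the interface text tells. Shifts and turns lie within -1 to 1; 1 stands for 40 mm of shift or 5 degrees of turn. Its arguments: {"type":"object","properties":{"series":{"type":"array","items":{"type":"array","items":{"type":"number","minimum":-1,"maximum":1}}},"fingers":{"type":"number"}},"required":["series"]}

```bash
ls; mkdir -p pics
python3 - <<'E'
from station import env
import cv2,numpy as np
print(env.get_state(), env.tip_extent)
for n in ("scene","top"):
    p=env.grab_frame(n); cv2.imwrite(f"pics/{n}0.png",p["frame"][...,::-1])
    print(n,p["fx"],p["fy"],p["cx"],p["cy"],np.round(p["cam_to_world"],4).tolist(),p["shot"])
    for q in ["lamp","ring_centre","cap_knob","cap_foot","mat","tray_floor","blue_grip","blue_foot","blue_pin_a","yellow_grip","bottle_mid","tape_mid","hammer"]:
        print(q,[(np.round(d["pixel"],1).tolist(),round(d["conf"],2)) for d in env.tip_of(q,p)[:3]])
E
```

```text
pics
{'time': 0.0, 'joint_pos': array([ 6.55607645e+01,  5.26539005e+00,  7.05832246e+01,  2.56404483e-03,
        1.04267282e+02, -3.24968203e+00]), 'dq': array([ 0.05769734,  0.06745474, -0.09009319, -0.0048526 , -0.09465248,
       -0.03036062]), 'tau': array([ 3.01498148e-04, -4.58740389e+01, -4.18023276e+01, -2.70047195e-06,
        1.16761343e-02, -3.66866414e-05]), 'tcp_pos': array([0.2167631 , 0.55919695, 0.24411375]), 'orientation': array([-1.79884430e+02, -9.05211552e-03,  1.58811067e+02]), 'wrist_force': array([ 0.24102622,  0.67295895, -0.38240923]), 'wrist_torque': array([-0.03230126,  0.0462621 , -0.00463463]), 'finger_force': 0.0, 'finger_gap': 0.0850431899179505} 0.014
scene 475.5792578417428 475.5792578417428 280.8992885506878 211.10981250810082 [[-0.5674, 0.5452, -0.6172, 1.1638], [0.8233, 0.39, -0.4124, 0.3662], [0.0159, -0.7421, -0.6701, 0.7362], [0.0, 0.0, 0.0, 1.0]] 1
lamp [([394.1, 303.6], 0.55)]
ring_centre [([425.5, 229.5], 0.69)]
cap_knob [([424.5, 229.6], 0.88)]
cap_foot [([418.3, 246.7], 0.58)]
mat [([281.4, 266.1], 0.94)]
tray_floor [([195.2, 214.4], 0.89
[... 483 characters left out ...]
 0.0, 0.0, 1.0]] 2
lamp [([174.4, 215.3], 0.73)]
ring_centre [([157.4, 227.3], 0.63)]
cap_knob [([154.0, 233.8], 0.77)]
cap_foot [([161.3, 227.6], 0.67), ([378.0, 137.7], 0.42)]
mat [([270.6, 195.8], 0.89), ([148.6, 222.9], 0.67), ([172.2, 237.0], 0.66)]
tray_floor [([366.6, 203.0], 0.83), ([349.4, 196.3], 0.71)]
blue_grip [([350.8, 197.0], 0.98), ([367.1, 201.6], 0.65)]
blue_foot [([344.6, 202.0], 0.65)]
blue_pin_a [([346.7, 211.0], 0.87), ([343.6, 188.1], 0.74), ([398.1, 202.4], 0.6)]
yellow_grip [([398.0, 199.7], 0.93), ([344.3, 197.0], 0.56), ([177.4, 215.8], 0.2)]
bottle_mid [([378.1, 138.8], 0.67)]
tape_mid [([185.8, 156.1], 0.9), ([175.1, 215.2], 0.41)]
hammer [([266.5, 273.7], 0.92)]
```

Run:
```python
import cv2
a=cv2.imread("pics/top0.png");b=cv2.imread("pics/scene0.png")
cv2.imwrite("pics/t1.png",cv2.resize(a[100:310,110:430],(800,525),interpolation=cv2.INTER_CUBIC))
cv2.imwrite("pics/s1.png",cv2.resize(b[130:390,100:500],(800,520),interpolation=cv2.INTER_CUBIC))
```

```text
(no output)
```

View pics/t1.png

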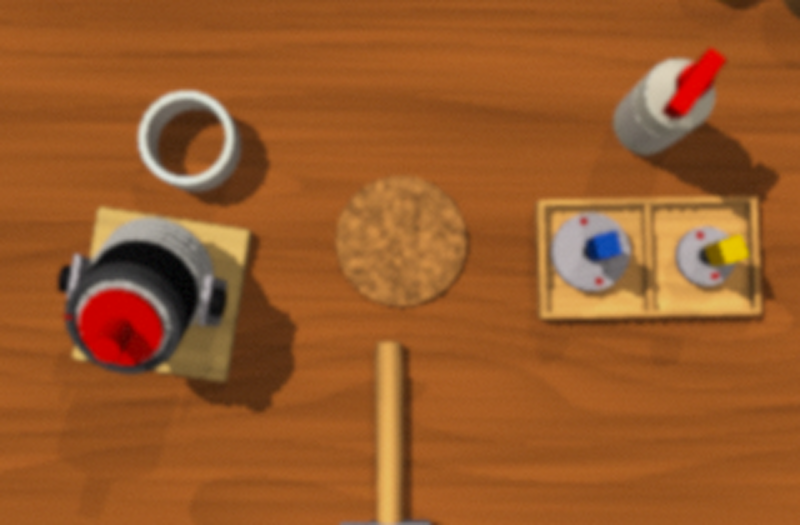

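View pics/s1.png

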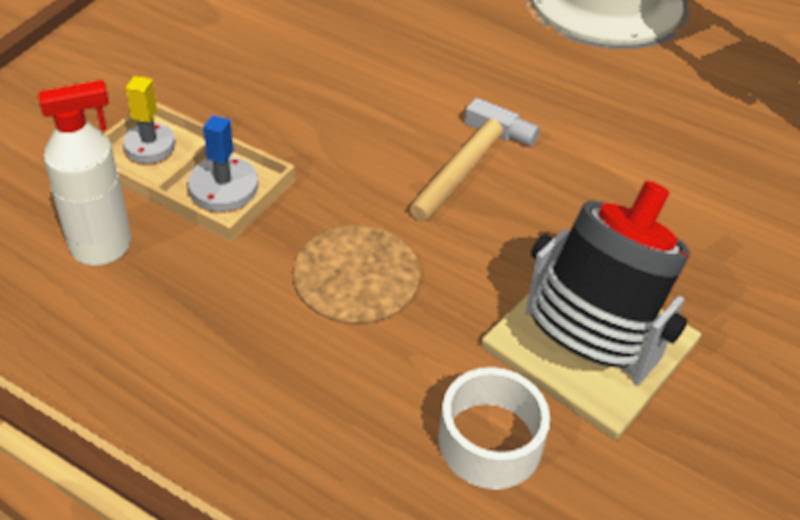

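The top crop shows the red cap with its knob near (125,340), the mat centred at (401,241), and the blue spanner's red dots at (584,221) and (599,281). The hammer, tape and bottle are clear of the working paths. The scene crop agrees with this. Next I'll fit poses from silhouettes.

```bash
cat > h.py <<'E'
import numpy as np, cv2
from scipy.optimize import minimize, least_squares
from scipy.spatial.transform import Rotation as Ro
from station import env
def grab(n,save=None):
    p=env.grab_frame(n)
    if save: cv2.imwrite(f"pics/{save}.png",p["frame"][...,::-1])
    return p
def proj(p,X):
    T=np.linalg.inv(p["cam_to_world"]); c=np.atleast_2d(X)@T[:3,:3].T+T[:3,3]
    return np.c_[p["fx"]*c[:,0]/c[:,2]+p["cx"],p["fy"]*c[:,1]/c[:,2]+p["cy"]]
def unproj(p,px,z):
    T=p["cam_to_world"]; d=T[:3,:3]@np.array([(px[0]-p["cx"])/p["fx"],(px[1]-p["cy"])/p["fy"],1])
    return T[:3,3]+d*(z-T[2,3])/d[2]
def cyl(r,z0,z1,n=40):
    t=np.linspace(0,2*np.pi,n,endpoint=False); c=np.c_[r*np.cos(t),r*np.sin(t)]
    return np.r_[np.c_[c,0*t+z0],np.c_[c,0*t+z1]]
def box(hx,hy,z0,z1): return np.array([[a,b,c] for a in(-hx,hx) for b in(-hy,hy) for c in(z0,z1)])
def render(p,parts):
    S=4; m=np.zeros((420*S,560*S),np.uint8)
    for X in parts:
        u=((proj(p,X)+.5)*S-.5)*16
        cv2.fillConvexPoly(m,cv2.convexHull(u.round().astype(np.int32)),1,shift=4)
    return cv2.resize(m.astype(np.float32),(560,420),interpolation=cv2.INTER_AREA)
def fit(f,x0,obs,step):
    """f(x)->parts ; obs list of (pic,mask)"""
    step=np.array(step); x0=np.array(x0,float)
    def cost(u):
        return sum(np.abs(render(p,f(x0+u*step))-m).sum()/m.sum() for p,m in obs)
    n=len(x0); best=None
    for k in range(2):
        s=np.vstack([np.zeros(n),np.eye(n)])*(1 if k==0 else .4)+(0 if best is None else best)
        r=minimize(cost,s[0],method="Nelder-Mead",options=dict(initial_simplex=s,xatol=.01,fatol=1e-4,maxiter=200)); best=r.x
    return x0+best*step,r.fun
def colour(p,name,c,rad):
    f=cv2.cvtColor(p["frame"],cv2.COLOR_RGB2HSV).astype(int); H,S,V=f[...,0],f[...,1],f[...,2]
    m={"red":((H<5)|(H>172))&(S>170)&(V>50),"blue":(H>100)&(H<128)&(S>120),"yellow":(H>22)&(H<36)&(S>150)}[name]
    yy,xx=np.mgrid[:420,:560]
    m=(m&(np.hypot(xx-c[0],yy-c[1])<rad)).astype(np.uint8)
    n,l,s,_=cv2.connectedComponentsWithStats(m); i=1+np.argmax(s[1:,4]); return (l==i).astype(np.float32)
B=np.deg2rad(30)
def lampT(x,y,yaw):
    T=np.eye(4); T[:3,:3]=Ro.from_euler("z",yaw).as_matrix(); T[:3,3]=[x,y,0]; return T
def ringT(x,y,yaw):  # ring frame, z out of lens
    L=np.eye(4); L[:3,:3]=Ro.from_euler("y",-B).as_matrix(); L[:3,3]=[-.03,0,.135]; return lampT(x,y,yaw)@L
def tf(T,X): return X@T[:3,:3].T+T[:3,3]
def capparts(T,z0=0.0): # T: frame at disc underside
    return [tf(T,cyl(.036,z0,.008)),tf(T,cyl(.012,.008,.044))]
E
cat > a.py <<'E'
from h import *
ps=grab("scene"); pt=grab("top")
# lamp
mk=[(ps,colour(ps,"red",(425,235),60)),(pt,colour(pt,"red",(158,230),35))]
print([m.sum() for _,m in mk])
lm=[env.masks_of("lamp",p) for p in (ps,pt)]
print([(d[0]["conf"],d[0]["mask"].sum()) for d in lm if d])
c=np.array([[98,208],[250,230],[225,380],[72,358]])/2.5+[110,100]-.3
W=np.array([unproj(pt,q,.015) for q in c]); print("base corners",W[:,:2].round(4).tolist())
e=(W[0]-W[3]); ctr=W.mean(0); print(ctr, np.rad2deg(np.arctan2(e[1],e[0])),[np.linalg.norm(W[i]-W[i-1]).round(4) for i in range(4)])
x0=[ctr[0],ctr[1],np.arctan2(e[1],e[0])]
x,f=fit(lambda v:capparts(ringT(*v),.003),x0,mk,[.01,.01,.1]); print("capfit",x[:2],np.rad2deg(x[2]),f)
x,f=fit(lambda v:capparts(ringT(v[0],v[1],x0[2]),.003),x0[:2],mk,[.01,.01]); print("capfit xy",x,f)
for o in mk: print(" one cam",fit(lambda v:capparts(ringT(v[0],v[1],x0[2]),.003),x0[:2],[o],[.01,.01]))
# mat
for p in (ps,pt):
    d=env.masks_of("mat",p)[0]; v,f=fit(lambda v:[cyl(.065,0,.006)+[v[0],v[1],0]],unproj(p,d["pixel"],.006)[:2],[(p,d["mask"].astype(np.float32))],[.01,.01]); print("mat",v,f)
# blue
def sp(v,parts):
    T=lampT(*v); T[2,3]=.005; return [tf(T,X) for X in parts]
grip=[box(.011,.011,.055,.1)]
mb=[(ps,colour(ps,"blue",(207,198),30)),(pt,colour(pt,"blue",(351,197),25))]
g=unproj(pt,(345,201),.026)
v,f=fit(lambda v:sp(v,grip),[g[0],g[1],np.deg2rad(14)],mb,[.01,.01,.2]); print("blue",v[:2],np.rad2deg(v[2]),f)
for o in mb: print(fit(lambda w:sp([*w,v[2]],grip),v[:2],[o],[.01,.01]))
for p in (ps,pt):
    for d in env.masks_of("blue_grip",p)[:1]:
        print("whole",d["conf"],fit(lambda w:sp([*w,v[2]],grip+[cyl(.009,.02,.06),cyl(.038,.009,.021)]),v[:2],[(p,d["mask"].astype(np.float32))],[.01,.01]))
D=[unproj(pt,np.array(q)/2.5+[110,100]-.3,.026) for q in ((584,221),(599,281))]; print("dots",D,np.rad2deg(np.arctan2(*(D[0]-D[1])[[1,0]])))
for q,z in (("yellow_grip",.0825),("bottle_mid",.09),("tape_mid",.024),("hammer",.02),("tray_floor",.005)):
  for p in (ps,pt):
    d=env.tip_of(q,p); print(q,d and unproj(p,d[0]["pixel"],z)[:2].round(3))
E
python3 a.py
```

```text
[np.float32(682.0), np.float32(805.0)]
[(0.98, np.int64(7139)), (0.63, np.int64(3398))]
base corners [[0.6593, 0.3002], [0.6398, 0.152], [0.4936, 0.173], [0.5132, 0.3208]]
[0.57649402 0.23649367 0.015     ] -8.017074907031681 [np.float64(0.1476), np.float64(0.1496), np.float64(0.1477), np.float64(0.1491)]
capfit [0.57495172 0.23795483] -7.26644632656658 0.14237788319587708
capfit xy [0.57484871 0.23751834] 0.14075630903244019
 one cam (array([0.57478196, 0.23786592]), np.float64(0.09063416719436646))
 one cam (array([0.5747584 , 0.23753819]), np.float64(0.05139751732349396))
mat [0.63065598 0.0040277 ] 0.0412515252828598
mat [0.6320692  0.00459217] 0.02830244041979313
blue [ 0.62130201 -0.17993966] 22.54346304193257 0.41217344999313354
(array([ 0.62005665, -0.17988878]), np.float64(0.1533018797636032))
(array([ 0.62235928, -0.18081166]), np.float64(0.22970084846019745))
whole 0.94 (array([ 0.62069206, -0.18034107]), np.float64(0.054527752101421356))
whole 0.83 (array([ 0.62400884, -0.18162244]), np.float64(0.05733729526400566))
dots [array([ 0.6519364 , -0.17358412,  0.026     ]), array([ 0.59362796, -0.18829522,  0.026     ])] 14.160095300836604
yellow_grip [ 0.605 -0.295]
yellow_grip [ 0.619 -0.295]
bottle_mid []
bottle_mid [ 0.756 -0.238]
tape_mid [0.716 0.213]
tape_mid [0.73  0.213]
hammer [0.444 0.021]
hammer [0.438 0.005]
tray_floor [ 0.615 -0.239]
tray_floor [ 0.624 -0.237]
```

```bash
cat >> h.py <<'E'
LAMP=(.5749,.2377,np.deg2rad(-7.7)); MAT=(.6314,.0043); BLUE=(.6221,-.1807,np.deg2rad(14.2))
from scipy.linalg import logm,expm
def pose(pos,R): T=np.eye(4); T[:3,:3]=R; T[:3,3]=pos; return T
def cur():
    s=env.get_state(); return pose(s["tcp_pos"],Ro.from_euler("xyz",s["orientation"],degrees=True).as_matrix())
def down(yaw): return Ro.from_euler("xyz",[180,0,yaw],degrees=True).as_matrix()
def tilt(yaw,ax): # tool down with yaw, then tilted so tool z = -ax
    z=np.array([0,0,1.]); c=np.cross(z,ax); n=np.linalg.norm(c)
    return Ro.from_rotvec(c/n*np.arcsin(n)).as_matrix()@down(yaw)
def plan(T0,T1,n=None,vt=.035,vr=4.5,dec=3):
    D=np.linalg.inv(T0)@T1; xi=np.real(logm(D)); tot=np.r_[xi[:3,3],xi[2,1],xi[0,2],xi[1,0]]
    if n is None: n=max(1,int(np.ceil(max(np.linalg.norm(tot[:3])/vt,np.rad2deg(np.linalg.norm(tot[3:]))/vr))))
    d=expm(xi/n); r=Ro.from_matrix(d[:3,:3]).as_rotvec(degrees=True)
    row=np.r_[d[:3,3]/.04,r/5].round(dec); print(n,"x",row.tolist()); return T1
E
python3 - <<'E'
from h import *
R=ringT(*LAMP); ax=R[:3,2]; c=R[:3,3]; print(c,ax)
yaw=158.8-42
Rt=tilt(yaw,ax)
T=plan(cur(),pose(c+.125*ax,Rt)); plan(T,pose(c+.027*ax,Rt))
E
```

```text
[0.5451705  0.24171959 0.135     ] [-0.4954916   0.06699309  0.8660254 ]
12 x [-0.851, -0.144, 0.119, -0.29, -0.421, 0.684]
3 x [-0.0, -0.0, 0.817, -0.0, -0.0, -0.0]
```

>>> arm_command([
  [-0.85,-0.14,0.12,-0.29,-0.42,0.68],
  [-0.85,-0.14,0.12,-0.29,-0.42,0.68],
  [-0.85,-0.14,0.12,-0.29,-0.42,0.68],
  [-0.85,-0.14,0.12,-0.29,-0.42,0.68],
  [-0.85,-0.14,0.12,-0.29,-0.42,0.68],
  [-0.85,-0.14,0.12,-0.29,-0.42,0.68],
], fingers=1)

```text
time: 2.8
tcp_pos: [0.3797, 0.4289, 0.2312]
orientation: [169.0, 10.8, 137.1]
wrist_force: [0.4, 0.2, 0.3]
finger_gap: 0.0852
finger_force: 0.0
```

>>> arm_command([
  [-0.85,-0.14,0.12,-0.29,-0.42,0.68],
  [-0.85,-0.14,0.12,-0.29,-0.42,0.68],
  [-0.85,-0.14,0.12,-0.29,-0.42,0.68],
  [-0.85,-0.14,0.12,-0.29,-0.42,0.68],
  [-0.85,-0.14,0.12,-0.29,-0.42,0.68],
  [-0.85,-0.14,0.12,-0.29,-0.42,0.68],
  [0,0,0,0,0,0],
  [0,0,0,0,0,0],
])

```text
time: 3.47
tcp_pos: [0.485, 0.2511, 0.2435]
orientation: [154.5, 16.4, 113.2]
wrist_force: [-0.7, 0.8, -1.1]
finger_gap: 0.0854
finger_force: 0.0
```

Run:
```python
from h import *
R=ringT(*LAMP); ax=R[:3,2]; c=R[:3,3]
print(env.get_state()["joint_pos"].round(1),env.get_state()["time"])
C=cur(); Rt=tilt(158.8-42,ax); print("err mm",(np.linalg.inv(R)@(C[:3,3]-c if 0 else np.r_[C[:3,3],1]))[:3]*1e3)
T=plan(C,pose(c+.085*ax,Rt)); plan(T,pose(c+.027*ax,Rt))
```

```text
[ 35.5 -22.9 100.4 -20.2  80.2   8.1] 3.4667
err mm [  1.5228104    1.20854105 124.35681507]
2 x [-0.002, -0.025, 0.492, 0.004, -0.009, 0.009]
2 x [0.0, -0.0, 0.725, -0.0, -0.0, -0.0]
```

>>> arm_command([
  [0,-0.03,0.49,0,-0.01,0.01],
  [0,-0.03,0.49,0,-0.01,0.01],
  [0,0,0.5,0,0,0],
  [0,0,0.5,0,0,0],
  [0,0,0.45,0,0,0],
  [0,0,0,0,0,0],
  [0,0,0,0,0,0],
])

```text
time: 4.05
tcp_pos: [0.5306, 0.2452, 0.1567]
orientation: [154.7, 16.5, 113.3]
wrist_force: [-1.1, -0.2, 0.8]
finger_gap: 0.0853
finger_force: 0.0
```

>>> arm_command([
  [0,0,0,0,0,0],
  [0,0,0,0,0,0],
  [0,0,0,0,0,0],
  [0,0,0,0,0,0],
  [0,0,0,0,0,0],
  [0,0,0,0,0,0],
  [0,0,0,0,0,0],
  [0,0,0,0,0,0],
], fingers=-1)

```text
time: 4.72
tcp_pos: [0.5309, 0.2449, 0.1589]
orientation: [154.5, 16.5, 113.2]
wrist_force: [-6.0, -0.9, 3.2]
finger_gap: 0.0226
finger_force: 58.5
```

Run:
```python
from h import *
R=ringT(*LAMP); ax=R[:3,2]; c=R[:3,3]; C=cur(); s=env.get_state()
print((np.linalg.inv(R)@np.r_[C[:3,3],1])[:3]*1e3, s["finger_gap"],s["finger_force"],s["time"],s["joint_pos"].round(1))
U=pose(C[:3,3]+.10*ax,C[:3,:3]); plan(C,U)
h=(np.linalg.inv(R)@np.r_[C[:3,3],1])[2]+.006   # tcp height over cap foot
yaw=90+0.4+0
M=pose([*MAT,.006+h+.05],down(yaw)); plan(U,M); plan(M,pose([*MAT,.006+h],down(yaw))); print("h",h)
```

```text
[-0.69076155  1.2383305  27.95576254] 0.022613399589040285 58.474119901657104 4.7167 [ 31.6 -16.9 104.4 -19.7  69.6   7.8]
3 x [0.001, 0.001, -0.833, 0.0, 0.0, 0.0]
10 x [-0.642, 0.091, 0.53, 0.565, 0.219, 0.518]
2 x [0.0, -0.0, 0.625, -0.0, -0.0, -0.0]
h 0.03395576253983964
```

>>> arm_command([
  [0,0,-0.3,0,0,0],
  [0,0,-0.6,0,0,0],
  [0,0,-0.8,0,0,0],
  [0,0,-0.8,0,0,0],
  [0,0,-0.8,0,0,0],
  [0,0,0,0,0,0],
])

```text
time: 5.22
tcp_pos: [0.4651, 0.2548, 0.2815]
orientation: [153.8, 16.3, 113.1]
wrist_force: [-0.4, 1.0, 1.5]
finger_gap: 0.0224
finger_force: 58.8
```

Run:
```python
from h import *
C=cur(); s=env.get_state(); h=.034
print(s["finger_gap"],s["finger_force"],C[:3,3])
yaw=90.4
M=pose([*MAT,.006+h+.11],down(yaw)); plan(C,M); plan(M,pose([*MAT,.006+h],down(yaw)))
ps=grab("scene","s2"); pt=grab("top","t2")
a=ps["frame"][130:340,300:500]; b=pt["frame"][160:300,80:280]
cv2.imwrite("pics/c2.png",np.hstack([cv2.resize(a,(400,420),interpolation=cv2.INTER_CUBIC),cv2.resize(b,(400,420)[::1],interpolation=cv2.INTER_CUBIC)])[...,::-1])
```

```text
0.022435257350534022 58.812169432640076 [0.46509217 0.25478302 0.28149674]
10 x [-0.668, 0.141, 0.484, 0.577, 0.214, 0.517]
4 x [0.0, 0.0, 0.687, -0.0, -0.0, -0.0]
```

View pics/c2.png

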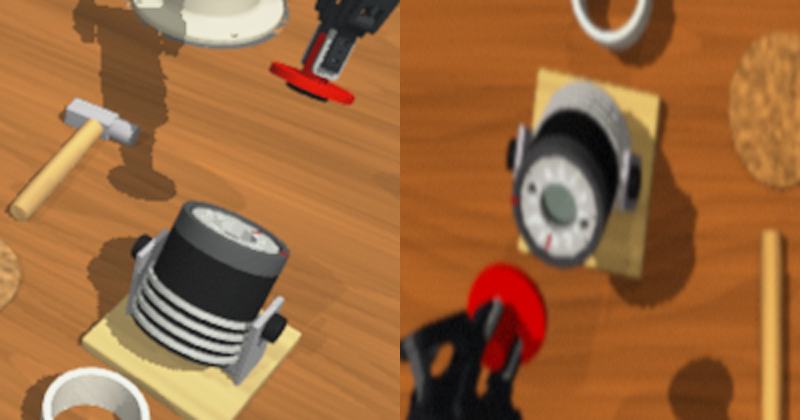

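The cap is in the gripper. The ring shows its two holes near (531,185) and (585,225) in the right panel, with the ring's red mark at (547,242) and the rim mark at (515,200). Now I'll place the cap.

>>> arm_command([
  [-0.67,0.14,0.48,0.58,0.21,0.52],
  [-0.67,0.14,0.48,0.58,0.21,0.52],
  [-0.67,0.14,0.48,0.58,0.21,0.52],
  [-0.67,0.14,0.48,0.58,0.21,0.52],
  [-0.67,0.14,0.48,0.58,0.21,0.52],
  [-0.67,0.14,0.48,0.58,0.21,0.52],
  [-0.67,0.14,0.48,0.58,0.21,0.52],
  [-0.67,0.14,0.48,0.58,0.21,0.52],
  [-0.67,0.14,0.48,0.58,0.21,0.52],
  [-0.67,0.14,0.48,0.58,0.21,0.52],
])

```text
time: 6.15
tcp_pos: [0.6293, -0.0013, 0.1401]
orientation: [-179.1, 0.5, 89.9]
wrist_force: [0.3, 0.2, 0.1]
finger_gap: 0.0226
finger_force: 58.8
```

>>> arm_command([
  [0,0,0,0,0,0],
  [0,0,0.6,0,0,0],
  [0,0,0.6,0,0,0],
  [0,0,0.6,0,0,0],
  [0,0,0,0,0,0],
  [0,0,0,0,0,0],
])

```text
time: 6.65
tcp_pos: [0.6266, -0.0001, 0.068]
orientation: [-179.0, 0.6, 90.1]
wrist_force: [0.2, -0.0, -0.0]
finger_gap: 0.0226
finger_force: 59.0
```

Run:
```python
from h import *
C=cur(); s=env.get_state(); h=.034
print(s["finger_gap"],s["finger_force"],C[:3,3],s["orientation"],s["joint_pos"].round(1))
plan(C,pose([*MAT,.0065+h],down(90.4)))
```

```text
0.02263938042447749 58.982956409454346 [ 6.26631536e-01 -1.06057350e-04  6.79768640e-02] [-179.03794212    0.57274259   90.09987662] [-2.8 12.2 80.9 -0.6 87.9 -2.9]
1 x [0.117, 0.131, 0.684, -0.193, 0.114, -0.061]
```

Lower to contact softly, release, then lift.

>>> arm_command([
  [0.06,0.07,0.34,-0.1,0.06,0],
  [0.06,0.07,0.3,-0.1,0.06,0],
  [0,0,0.05,0,0,0],
  [0,0,0.03,0,0,0],
  [0,0,0,0,0,0],
])

```text
time: 7.07
tcp_pos: [0.6344, 0.0045, 0.0435]
orientation: [179.5, 0.0, 90.1]
wrist_force: [0.0, 0.6, -0.1]
finger_gap: 0.0221
finger_force: 59.0
```

>>> arm_command([
  [0,0,0,0,0,0],
  [0,0,0,0,0,0],
  [0,0,0,0,0,0],
  [0,0,0,0,0,0],
  [0,0,0,0,0,0],
  [0,0,0,0,0,0],
], fingers=1)

```text
time: 7.57
tcp_pos: [0.6339, 0.0045, 0.0422]
orientation: [179.6, -0.0, 90.1]
wrist_force: [-0.6, -0.6, -0.6]
finger_gap: 0.0855
finger_force: 0.0
```

>>> arm_command([
  [0,0,-0.3,0,0,0],
  [0,0,-0.8,0,0,0],
  [0,0,-0.9,0,0,0],
  [0,0,-0.9,0,0,0],
  [0,0,-0.9,0,0,0],
  [0,0,0,0,0,0],
])

```text
time: 8.07
tcp_pos: [0.6355, 0.0043, 0.2055]
orientation: [178.8, 0.0, 90.1]
wrist_force: [1.3, -0.3, 1.2]
finger_gap: 0.0857
finger_force: 0.0
```

Run:
```python
from h import *
C=cur(); s=env.get_state()
ps=grab("scene","s3"); pt=grab("top","t3")
# cap on mat: fit upright
def f(v): T=np.eye(4); T[:3,3]=[v[0],v[1],.012]; return capparts(T)
for p in (ps,pt):
    c0=proj(p,np.array([*MAT,.03]))[0]
    print("cap",fit(f,MAT,[(p,colour(p,"red",c0,40))],[.01,.01]))
T=pose([*BLUE[:2],.005+.0775-.005+.1],down(90+14.2)); G=pose([*BLUE[:2],.005+.0775-.005],down(90+14.2))
plan(C,T); plan(T,G)
a=ps["frame"][205:275,370:460]; b=pt["frame"][195:260,120:200]
cv2.imwrite("pics/c3.png",np.vstack([cv2.resize(a,(360,280),interpolation=cv2.INTER_CUBIC),cv2.resize(b,(360,292),interpolation=cv2.INTER_CUBIC)])[...,::-1])
```

```text
cap (array([0.63415321, 0.00359591]), np.float64(0.09352022409439087))
cap (array([0.63703206, 0.01966267]), np.float64(16.794872283935547))
6 x [-0.763, -0.137, 0.116, 0.041, 0.006, -0.47]
3 x [-0.0, 0.0, 0.833, -0.0, -0.0, -0.0]
```

View pics/c3.png

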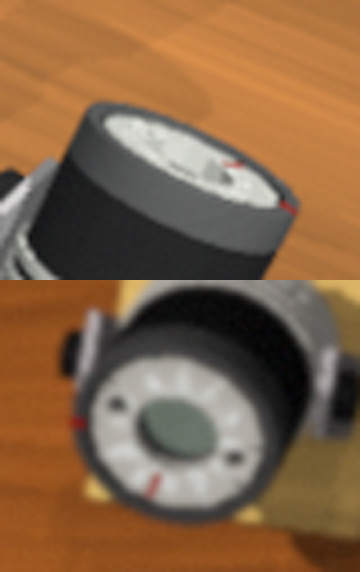

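The cap stands on the mat. In the lower panel the holes are at (117,404) and (233,457), and the ring's red mark is at (152,485). Next I'll measure the ring angle by rectifying the image, and grasp the spanner.

>>> arm_command([
  [-0.76,-0.14,0.12,0.04,0,-0.47],
  [-0.76,-0.14,0.12,0.04,0,-0.47],
  [-0.76,-0.14,0.12,0.04,0,-0.47],
  [-0.76,-0.14,0.12,0.04,0,-0.47],
  [-0.76,-0.14,0.12,0.04,0,-0.47],
  [-0.76,-0.14,0.12,0.04,0,-0.47],
  [0,0,0,0,0,0],
  [0,0,0,0,0,0],
])

```text
time: 8.83
tcp_pos: [0.6173, -0.1814, 0.1626]
orientation: [-179.0, -0.2, 104.0]
wrist_force: [0.3, 0.3, 0.6]
finger_gap: 0.0853
finger_force: 0.0
```

```bash
cat >> h.py <<'E'
def rectify(p,lamp,s=.25e-3,n=200):  # ring plane view: col=ring-frame x, row=y
    R=ringT(*lamp); q=np.array([[-1,-1],[1,-1],[1,1],[-1,1]])*s*n
    W=tf(R,np.c_[q,np.zeros(4)]); src=proj(p,W).astype(np.float32); dst=((q/s)+n).astype(np.float32)
    return cv2.warpPerspective(p["frame"],cv2.getPerspectiveTransform(src,dst),(2*n+1,2*n+1),flags=cv2.INTER_CUBIC)
E
python3 - <<'E'
from h import *
C=cur(); s=env.get_state(); print(C[:3,3],s["orientation"],s["time"])
Rd=down(104.2); T=pose([*BLUE[:2],.0775+.03],Rd); plan(C,T); plan(T,pose([*BLUE[:2],.078],Rd))
ims=[]
for nm in ("top","scene"):
    p=grab(nm); im=rectify(p,LAMP); ims.append(im); g=cv2.GaussianBlur(cv2.cvtColor(im,cv2.COLOR_RGB2GRAY).astype(float),(0,0),3)
    n=200; yy,xx=np.mgrid[-n:n+1,-n:n+1]*.25; r=np.hypot(xx,yy); a=np.arctan2(yy,xx)
    # hole pair: centre offset (dx,dy), angle
    def cost(v):
        o=0
        for k in (0,np.pi):
            X=np.array([v[0]+30*np.cos(v[2]+k),v[1]+30*np.sin(v[2]+k)]); d=np.hypot(xx-X[0],yy-X[1])
            o+=g[d<4].mean()-g[(d>6)&(d<8)].mean()
        return o
    best=min((minimize(cost,[0,0,t],method="Nelder-Mead",options=dict(initial_simplex=np.array([[0,0,t],[2,0,t],[0,2,t],[0,0,t+.1]]))) for t in np.deg2rad(np.arange(0,180,15))),key=lambda r:r.fun)
    print(nm,best.x[:2],np.rad2deg(best.x[2])%180,best.fun)
    hsv=cv2.cvtColor(im,cv2.COLOR_RGB2HSV).astype(int); red=((hsv[...,0]<8)|(hsv[...,0]>170))&(hsv[...,1]>110)
    for lo,hi in ((22,40),(43,51)):
        m=red&(r>lo)&(r<hi); print("  red",lo,m.sum(),np.rad2deg(np.arctan2(yy[m].mean(),xx[m].mean())) if m.any() else None)
cv2.imwrite("pics/rect.png",np.hstack(ims)[...,::-1])
E
```

```text
[ 0.61728673 -0.18141069  0.16264894] [-178.96953564   -0.20835645  104.01427546] 8.8333
2 x [-0.008, 0.07, 0.688, -0.103, -0.021, -0.018]
1 x [0.0, 0.0, 0.737, -0.0, -0.0, -0.0]
top [ 3.31100033 -0.41147284] 70.62162646665472 -119.17673924899137
  red 22 0 None
  red 43 885 89.62743292484829
scene [2.70394051 7.2331411 ] 67.3331309951828 -28.32089103193627
  red 22 0 None
  red 43 1209 111.73290512482365
```

View pics/rect.png

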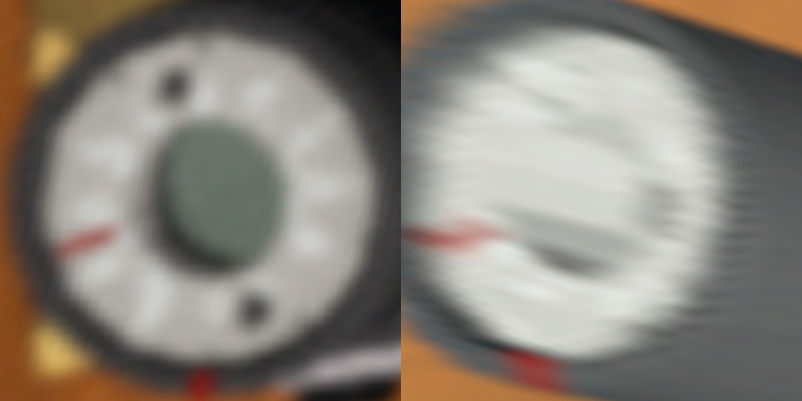

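The rectified top view shows holes at (174,86) and (252,310), so the hole line is at about 70.7° in the ring frame. The ring needs about 70° more turn. The ring's centre sits about 2 mm up-slope of my cap-based fit, because the cap sagged in its bore. I'll grasp the spanner and refine the ring centre.

>>> arm_command([
  [-0.01,0.07,0.69,-0.1,-0.02,-0.02],
  [-0.01,0.07,0.69,-0.1,-0.02,-0.02],
  [0,0,0.4,0,0,0],
  [0,0,0.33,0,0,0],
  [0,0,0,0,0,0],
  [0,0,0,0,0,0],
])

```text
time: 9.43
tcp_pos: [0.6235, -0.1786, 0.0806]
orientation: [179.9, 0.1, 104.5]
wrist_force: [0.1, -1.3, -0.1]
finger_gap: 0.0852
finger_force: 0.0
```

Run:
```python
from h import *
s=env.get_state(); print(s["tcp_pos"],s["orientation"],s["time"]); plan(cur(),pose([*BLUE[:2],.078],down(104.2)))
obs=[]
for nm in ("top","scene"):
    p=grab(nm); R=ringT(*LAMP)
    f=cv2.cvtColor(p["frame"],cv2.COLOR_RGB2HSV).astype(int); m=((f[...,1]<60)&(f[...,2]>115)).astype(np.uint8)
    roi=render(p,[tf(R,cyl(.0445,0,0.003))]); m=m*(roi>.5)
    n,l,st,_=cv2.connectedComponentsWithStats(m.astype(np.uint8)); i=1+np.argmax(st[1:,4]); m=(l==i).astype(np.uint8)
    h=cv2.convexHull(np.argwhere(m)[:,::-1].astype(np.int32)); M=np.zeros((420,560),np.uint8); cv2.fillConvexPoly(M,h,1); obs.append((p,M.astype(np.float32)))
    def cost(v):
        T=ringT(*LAMP); T=T.copy(); T[:3,3]+=T[:3,0]*v[0]*1e-3+T[:3,1]*v[1]*1e-3
        return np.abs(render(p,[tf(T,cyl(v[2]*1e-3,0,0))])*render(p,[tf(T,cyl(.0425,.003,.003))])-obs[-1][1]).sum()
    for r0 in (40,41,42.5):
        r=minimize(lambda v:cost([*v,r0]),[0,0],method="Nelder-Mead",options=dict(initial_simplex=[[0,0],[3,0],[0,3]])); print(nm,M.sum(),r0,r.x,r.fun)
```

```text
[ 0.62352911 -0.17858825  0.08058967] [1.79872752e+02 9.03874118e-02 1.04460485e+02] 9.4333
1 x [-0.042, -0.048, 0.065, 0.025, 0.018, 0.052]
top 1010 40 [ 2.19584084 -0.77802658] 54.09375
top 1010 41 [ 2.41657322 -0.757871  ] 34.8828125
top 1010 42.5 [ 2.86625641 -1.13594512] 50.57421875
scene 482 40 [-1.03125 -0.1875 ] 94.22265625
scene 482 41 [-0.91015818 -0.20520269] 83.5546875
scene 482 42.5 [-0.68569458  0.04427361] 72.21875
```

>>> arm_command([
  [-0.04,-0.03,0.05,0.02,0.02,0],
  [0,0,0,0,0,0],
  [0,0,0,0,0,0],
])

```text
time: 9.78
tcp_pos: [0.6232, -0.1818, 0.0797]
orientation: [179.9, 0.1, 104.4]
wrist_force: [-0.4, 0.1, -0.5]
finger_gap: 0.0854
finger_force: 0.0
```

>>> arm_command([
  [0,0,0,0,0,0],
  [0,0,0,0,0,0],
  [0,0,0,0,0,0],
  [0,0,0,0,0,0],
  [0,0,0,0,0,0],
  [0,0,0,0,0,0],
  [0,0,0,0,0,0],
  [0,0,0,0,0,0],
], fingers=-1)

```text
time: 10.45
tcp_pos: [0.6228, -0.1814, 0.0788]
orientation: [179.9, 0.0, 104.4]
wrist_force: [-0.6, 0.7, 0.8]
finger_gap: 0.0214
finger_force: 60.6
```

>>> arm_command([
  [0,0,-0.2,0,0,0],
  [0,0,-0.5,0,0,0],
  [0,0,-0.8,0,0,0],
  [0,0,-0.9,0,0,0],
  [0,0,-0.9,0,0,0],
  [0,0,0,0,0,0],
  [0,0,0,0,0,0],
])

```text
time: 11.03
tcp_pos: [0.6237, -0.1817, 0.2145]
orientation: [179.6, 0.2, 104.4]
wrist_force: [0.5, -0.1, -3.8]
finger_gap: 0.0211
finger_force: 60.5
```

Run:
```python
from h import *
s=env.get_state(); print(s["tcp_pos"],s["orientation"],s["time"],s["finger_gap"],s["joint_pos"].round(1))
R=ringT(*LAMP); ax=R[:3,2]; off=R[:3,0]*.002+R[:3,1]*-.0006; c=R[:3,3]+off
def Rt_for(ang): # tool with z=-ax, y along ring-frame direction ang (deg)
    y=R[:3,0]*np.cos(np.deg2rad(ang))+R[:3,1]*np.sin(np.deg2rad(ang)); z=-ax; return np.c_[np.cross(y,z),y,z]
for a in (70.7,250.7): print(a,np.rad2deg((Ro.from_matrix(cur()[:3,:3]).inv()*Ro.from_matrix(Rt_for(a))).magnitude()))
Rt=Rt_for(70.7)
h=.0635+.003 # tcp above ring face when seated (grip centre 68.5 minus 5)
T=pose(c+(.0635+.06)*ax,Rt); C=cur(); mid=pose([.52,.03,.30],C[:3,:3]); plan(C,mid); plan(mid,T)
for n in ("scene","top"): p=grab(n,n+"4")
a=cv2.imread("pics/scene4.png")[80:290,100:380];b=cv2.imread("pics/top4.png")[100:310,260:540]
cv2.imwrite("pics/c4.png",np.hstack([cv2.resize(x,(400,300),interpolation=cv2.INTER_CUBIC) for x in (a,b)]))
```

```text
[ 0.62373564 -0.18170622  0.21451162] [179.62898456   0.2226556  104.40613042] 11.0333 0.0211219867467887 [-19.3  12.4  65.8   0.  101.4 -33.7]
70.7 56.3990171519338
250.7 133.1314331484051
8 x [0.72, -0.148, -0.271, -0.0, -0.0, -0.0]
13 x [0.408, 0.189, 0.047, -0.324, -0.339, -0.73]
```

View pics/c4.png

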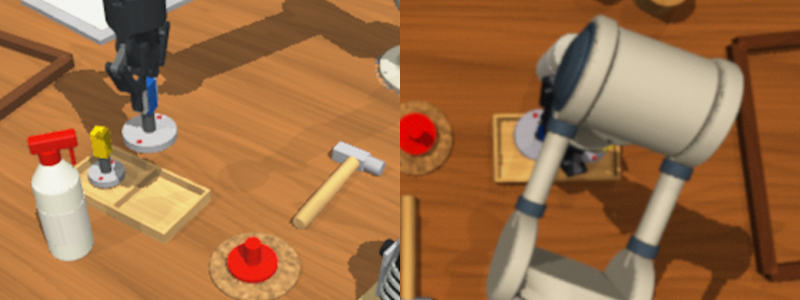

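The blue spanner is held and hangs straight at (150,130) in the left panel. The cap stands on the mat and the yellow spanner is untouched. Moving to hover over the ring.

>>> arm_command([
  [0.72,-0.15,-0.4,0,0,0],
  [0.72,-0.15,-0.4,0,0,0],
  [0.72,-0.15,-0.4,0,0,0],
  [0.72,-0.15,-0.3,0,0,0],
  [0.72,-0.15,-0.2,0,0,0],
  [0.72,-0.15,-0.2,0,0,0],
  [0.72,-0.15,-0.15,0,0,0],
  [0.72,-0.15,-0.1,0,0,0],
])

```text
time: 11.8
tcp_pos: [0.5175, 0.031, 0.2944]
orientation: [-179.9, -0.0, 104.4]
wrist_force: [0.0, 0.7, -3.1]
finger_gap: 0.0212
finger_force: 60.7
```

>>> arm_command([
  [0.41,0.19,0.05,-0.32,-0.34,-0.73],
  [0.41,0.19,0.05,-0.32,-0.34,-0.73],
  [0.41,0.19,0.05,-0.32,-0.34,-0.73],
  [0.41,0.19,0.05,-0.32,-0.34,-0.73],
  [0.41,0.19,0.05,-0.32,-0.34,-0.73],
  [0.41,0.19,0.05,-0.32,-0.34,-0.73],
  [0.41,0.19,0.05,-0.32,-0.34,-0.73],
])

```text
time: 12.38
tcp_pos: [0.519, 0.1552, 0.2715]
orientation: [171.8, 14.0, 129.3]
wrist_force: [-0.3, 0.7, -3.2]
finger_gap: 0.0213
finger_force: 60.7
```

>>> arm_command([
  [0.41,0.19,0.05,-0.32,-0.34,-0.73],
  [0.41,0.19,0.05,-0.32,-0.34,-0.73],
  [0.41,0.19,0.05,-0.32,-0.34,-0.73],
  [0.41,0.19,0.05,-0.32,-0.34,-0.73],
  [0.41,0.19,0.05,-0.32,-0.34,-0.73],
  [0.41,0.19,0.05,-0.32,-0.34,-0.73],
  [0,0,0,0,0,0],
  [0,0,0,0,0,0],
])

```text
time: 13.05
tcp_pos: [0.4825, 0.25, 0.234]
orientation: [169.9, 27.6, 150.6]
wrist_force: [0.6, 0.1, -3.5]
finger_gap: 0.0209
finger_force: 60.9
```

```bash
cat >> h.py <<'E'
RG=ringT(*LAMP); AX=RG[:3,2]
def Rt_for(ang):
    y=RG[:3,0]*np.cos(np.deg2rad(ang))+RG[:3,1]*np.sin(np.deg2rad(ang)); return np.c_[np.cross(y,-AX),y,-AX]
def tgt(h,ox,oy,ang=70.7): return pose(RG[:3,3]+AX*h+RG[:3,0]*ox+RG[:3,1]*oy,Rt_for(ang))
def inring():
    C=cur(); return (np.linalg.inv(RG)@np.r_[C[:3,3],1])[:3]*1e3
E
python3 - <<'E'
from h import *
s=env.get_state(); print(inring(),s["orientation"],s["time"],s["finger_gap"],s["joint_pos"].round(1))
plan(cur(),tgt(.0648+.045,.002,-.0006))
for n in ("scene","top"): p=grab(n,n+"5")
a=cv2.imread("pics/scene5.png")[120:270,340:490];b=cv2.imread("pics/top5.png")[160:270,110:220]
cv2.imwrite("pics/c5.png",np.hstack([cv2.resize(x,(400,400),interpolation=cv2.INTER_CUBIC) for x in (a,b)]))
E
```

```text
[ -5.25357643  -0.15053318 117.37486165] [169.92013047  27.58505624 150.60794721] 13.05 0.02094698467777691 [ 35.5 -22.7 101.  -20.1  80.3 -27.9]
1 x [-0.177, 0.051, 0.187, -0.114, -0.123, 0.036]
```

View pics/c5.png

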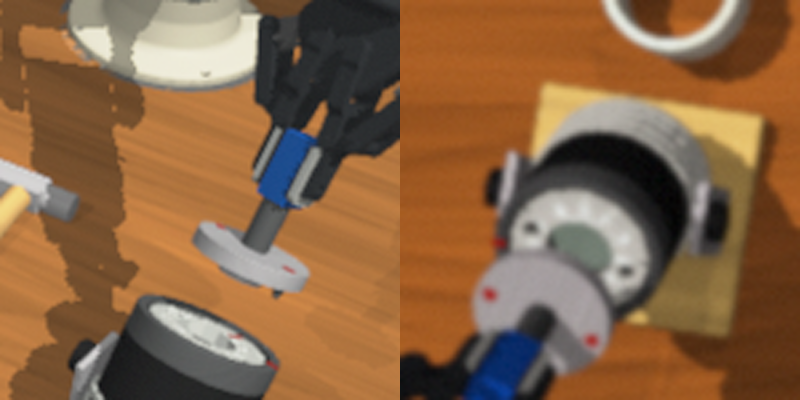

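Both views show the spanner above the ring with its pins oriented to the holes. In the right panel the dots are at (489,295) and (591,341). I'll square it up and measure dots against holes in the same camera.

>>> arm_command([
  [-0.09,0.02,0.05,-0.06,-0.06,0.02],
  [-0.09,0.03,0.05,-0.05,-0.06,0.02],
  [0,0,0,0,0,0],
  [0,0,0,0,0,0],
])

```text
time: 13.48
tcp_pos: [0.4931, 0.2477, 0.2385]
orientation: [168.8, 28.3, 149.9]
wrist_force: [0.4, -0.3, -3.5]
finger_gap: 0.0213
finger_force: 60.9
```

```bash
cat > b.py <<'E'
from h import *
s=env.get_state(); print(inring(),s["time"],s["wrist_force"].round(1))
C=cur(); print("tilt err deg",(np.rad2deg((Ro.from_matrix(C[:3,:3]).inv()*Ro.from_matrix(Rt_for(70.7))).as_rotvec())).round(2))
p=grab("top","top6"); F=.0738
def W(X,dx=0,dy=0): return C[:3,3]+C[:3,:3]@np.array([X[1]*-1+dx if 0 else X[0]+dx,X[1]+dy,X[2]])
f=cv2.cvtColor(p["frame"],cv2.COLOR_RGB2HSV).astype(int); red=(((f[...,0]<8)|(f[...,0]>170))&(f[...,1]>110))
yy,xx=np.mgrid[:420,:560]; ob=[];pr=[]
for sgn in (1,-1):
    q=proj(p,W([0,sgn*.030,F-.021]))[0]; m=red&(np.hypot(xx-q[0],yy-q[1])<6)
    w=(f[...,1]-60).clip(0)*m; o=np.array([(xx*w).sum(),(yy*w).sum()])/w.sum(); ob.append(o);pr.append(q); print("dot",q.round(1),o.round(2),m.sum())
# solve tool-frame offset dx,dy,rot
g=lambda v: np.concatenate([proj(p,C[:3,3]+C[:3,:3]@np.array([v[0]*1e-3-sg*.030*np.sin(v[2]),v[1]*1e-3+sg*.030*np.cos(v[2]),F-.021]))[0]-o for sg,o in zip((1,-1),ob)])
v=least_squares(g,[0,0,0]).x; print("spanner in tool mm",v[:2],np.rad2deg(v[2]))
sc=(C[:3,3]+C[:3,:3]@np.array([v[0]*1e-3,v[1]*1e-3,0])); sr=(np.linalg.inv(RG)@np.r_[sc,1])[:3]*1e3
print("spanner axis in ring frame (top cam)",sr)
m=env.masks_of("blue_grip",p)
if m:
    m=m[0]; 
    def parts(u): T=np.eye(4); T[:3,:3]=C[:3,:3]@np.diag([1,-1,-1]); T[:3,3]=C[:3,3]+C[:3,:3]@np.array([u[0],u[1],F]); return [tf(T,cyl(.038,.009,.021)),tf(T,cyl(.009,.02,.056)),tf(T,cyl(.015,0,.009))]
    M=m["mask"].astype(np.float32); 
    # limit to lower part: exclude grip
    T=parts([0,0]); roi=render(p,[T[0]]); roi=cv2.dilate((roi>.3).astype(np.uint8),np.ones((13,13)))
    r=minimize(lambda u:(np.abs(render(p,parts(u*1e-3)[:1])-M)*roi).sum(),[0,0],method="Nelder-Mead",options=dict(initial_simplex=[[0,0],[3,0],[0,3]])); print("head fit",m["conf"],r.x,r.fun)
E
python3 b.py
```

```text
[  6.36479304  -1.09048541 115.83340168] 13.4833 [ 0.4 -0.3 -3.5]
tilt err deg [ 0.19  0.24 -0.29]
dot [134.9 236. ] [134.62 235.34] 6
dot [163.2 248.6] [162.75 248.01] 7
spanner in tool mm [-1.00490961  1.08957274] 0.1643008871969211
spanner axis in ring frame (top cam) [  7.67678334  -0.4008248  115.84126207]
head fit 0.86 [0.51725006 0.03144836] 224.875
```

>>> arm_command([
  [0,0,0,0,0,0],
  [0,0,0,0,0,0],
  [0,0,0,0,0,0],
])

```text
time: 13.83
tcp_pos: [0.4925, 0.2483, 0.2384]
orientation: [168.8, 28.3, 150.0]
wrist_force: [0.2, 1.1, -3.6]
finger_gap: 0.0216
finger_force: 60.9
```

```bash
python3 b.py; python3 -c "
from h import *
print(inring()); plan(cur(),tgt(.0648+.045,.002,-.0006))"
```

```text
[  5.73531274  -0.49892966 116.07623546] 13.8333 [ 0.2  1.1 -3.6]
tilt err deg [ 0.23  0.23 -0.2 ]
dot [134.5 236.3] [134.1 235.5] 6
dot [162.8 248.9] [162.27 248.21] 6
spanner in tool mm [-1.09782566  1.40928349] 0.31153895928217773
spanner axis in ring frame (top cam) [  7.2406185    0.4629715  116.08632883]
head fit 0.84 [-1.05926514  1.39334106] 180.4375
[  5.69277314  -0.45053737 116.09245011]
1 x [0.086, -0.035, 0.157, 0.048, 0.045, -0.039]
```

```bash
python3 -c "
from h import *
T=tgt(.0648+.04,.0009,-.0017); plan(cur(),T); plan(T,tgt(.0648+.016,.0009,-.0017))"
```

```text
1 x [0.104, -0.071, 0.282, 0.048, 0.045, -0.039]
1 x [-0.0, -0.0, 0.6, 0.0, -0.0, 0.0]
```

>>> arm_command([
  [0.1,-0.07,0.28,0.05,0.04,-0.04],
  [0,0,0.3,0,0,0],
  [0,0,0.3,0,0,0],
  [0,0,0,0,0,0],
  [0,0,0,0,0,0],
  [0,0,0,0,0,0],
  [0,0,0,0,0,0],
  [0,0,0,0,0,0],
])

```text
time: 14.6
tcp_pos: [0.506, 0.2454, 0.2064]
orientation: [169.1, 28.2, 150.2]
wrist_force: [0.5, -0.3, -3.8]
finger_gap: 0.0213
finger_force: 60.7
```

```bash
python3 b.py; python3 -c "
from h import *
grab('top'); print(inring()); plan(cur(),tgt(.0648+.016,.0009,-.0017))"; python3 b.py
```

```text
[ 1.66316619 -1.59105781 81.5256744 ] 14.6 [ 0.5 -0.3 -3.8]
tilt err deg [ 0.04  0.07 -0.02]
dot [141.3 229.7] [139.05 228.09] 10
dot [168.4 241.9] [168.04 241.3 ] 7
spanner in tool mm [-1.17788678  3.31258292] 0.4155194532527181
spanner axis in ring frame (top cam) [ 3.87076193  1.14520391 81.52964154]
head fit 0.88 [-1.05215585  0.74427778] 198.875
[ 1.41454598 -1.6231336  81.31535508]
1 x [0.012, -0.006, 0.013, 0.006, 0.011, -0.002]
[ 1.41454598 -1.6231336  81.31535508] 14.75 [ 0.3 -1.  -3. ]
tilt err deg [ 0.03  0.05 -0.01]
dot [141.3 229.7] [139.66 228.41] 9
dot [168.5 241.9] [168.04 241.49] 6
spanner in tool mm [-0.97591897  2.68386974] 0.6878723546819105
spanner axis in ring frame (top cam) [ 3.22303208  0.58705809 81.31766182]
head fit 0.68 [ 0.18931746 -0.14304399] 209.0625
```

>>> arm_command([
  [0.01,-0.01,0.1,0,0.01,0],
  [0,0,0.08,0,0,0],
  [0,0,0.05,0,0,0],
  [0,0,0,0,0,0],
  [0,0,0,0,0,0],
])

```text
time: 15.27
tcp_pos: [0.5099, 0.2443, 0.1968]
orientation: [169.3, 28.1, 150.3]
wrist_force: [-0.0, -0.3, -4.5]
finger_gap: 0.0218
finger_force: 60.8
```

>>> arm_command([
  [0,0,0.03,0,0,0],
  [0,0,0.03,0,0,0],
  [0,0,0,0,0,0],
])

```text
time: 15.52
tcp_pos: [0.5111, 0.2442, 0.195]
orientation: [169.2, 28.1, 150.3]
wrist_force: [0.5, -0.8, -2.9]
finger_gap: 0.0213
finger_force: 60.8
```

```bash
cat > st.py <<'E'
from h import *
s=env.get_state(); C=cur(); print(inring(),s["time"],"F tool",(C[:3,:3].T@(s["wrist_force"]-[0,0,-3.4])).round(1),"M tool",(C[:3,:3].T@s["wrist_torque"]).round(2),"gap",s["finger_gap"])
e=(Ro.from_matrix(Rt_for(70.7)).inv()*Ro.from_matrix(C[:3,:3])).as_rotvec(degrees=True); print("rot from nominal",e.round(2),"j",s["joint_pos"].round(1))
E
python3 st.py
```

```text
[ 0.50594578 -2.09677422 69.00897938] 15.5167 F tool [-1.  -0.4 -0.1] M tool [ 0.18  0.55 -0.01] gap 0.021339877882923235
rot from nominal [ 0.03  0.03 -0.  ] j [ 32.9 -20.1 103.2 -19.7  74.2 -28.6]
```

No contact force at 69.0 mm, so the pins have entered. Seating fully.

>>> arm_command([
  [0,0,0.03,0,0,0],
  [0,0,0.03,0,0,0],
  [0,0,0.02,0,0,0],
  [0,0,0,0,0,0],
  [0,0,0,0,0,0],
])

```text
time: 15.93
tcp_pos: [0.5127, 0.244, 0.1924]
orientation: [169.2, 28.1, 150.3]
wrist_force: [-1.2, -0.3, -4.2]
finger_gap: 0.0213
finger_force: 60.8
```

```bash
python3 st.py
```

```text
[ 0.5377528  -2.07357484 65.91678925] 15.9333 F tool [ 1.2 -0.9  0.2] M tool [0.12 0.47 0.01] gap 0.02125066262846758
rot from nominal [0.02 0.03 0.  ] j [ 32.7 -19.9 103.3 -19.7  73.9 -28.6]
```

>>> arm_command([
  [0,0,0.02,0,0,0],
  [0,0,0.02,0,0,0],
  [0,0,0,0,0,0],
  [0,0,0,0,0,0],
])

```text
time: 16.27
tcp_pos: [0.5131, 0.2441, 0.1921]
orientation: [169.2, 28.1, 150.3]
wrist_force: [-6.0, -0.4, 1.3]
finger_gap: 0.0209
finger_force: 61.7
```

```bash
python3 st.py
```

```text
[ 0.76739083 -1.95156704 65.50844016] 16.2667 F tool [ 2.2 -2.  -7. ] M tool [0.59 0.92 0.04] gap 0.02085699138815623
rot from nominal [-0.01  0.03  0.03] j [ 32.7 -19.9 103.3 -19.7  73.8 -28.6]
```

The spanner is seated: 7 N axial contact at the expected height. Starting the turn in small steps while watching side forces.

>>> arm_command([
  [0,0,-0.01,0,0,0.5],
  [0,0,0,0,0,0.5],
  [0,0,0,0,0,0.5],
  [0,0,0,0,0,0.5],
  [0,0,0,0,0,0],
  [0,0,0,0,0,0],
])

```text
time: 16.77
tcp_pos: [0.5131, 0.2443, 0.1921]
orientation: [164.2, 25.8, 139.4]
wrist_force: [-6.0, 0.4, 1.1]
finger_gap: 0.0213
finger_force: 61.6
```

```bash
python3 st.py
```

```text
[ 0.77985211 -1.78001477 65.52510096] 16.7667 F tool [ 2.4 -1.8 -6.9] M tool [0.5  0.76 0.02] gap 0.021263418467184297
rot from nominal [-0.03  0.03  9.94] j [ 32.7 -19.9 103.3 -19.7  73.8 -18.7]
```

>>> arm_command([
  [0,0,0,0,0,0.5],
  [0,0,0,0,0,0.5],
  [0,0,0,0,0,0.5],
  [0,0,0,0,0,0.5],
  [0,0,0,0,0,0.5],
  [0,0,0,0,0,0.5],
  [0,0,0,0,0,0.5],
  [0,0,0,0,0,0.5],
  [0,0,0,0,0,0],
  [0,0,0,0,0,0],
])

```text
time: 17.6
tcp_pos: [0.5128, 0.244, 0.192]
orientation: [156.4, 19.0, 119.0]
wrist_force: [-8.1, -0.3, 1.7]
finger_gap: 0.0215
finger_force: 61.9
```

```bash
python3 st.py
```

```text
[ 0.47610168 -2.09501512 65.5175658 ] 17.6 F tool [ 1.8 -4.2 -8.4] M tool [1.14 0.52 0.11] gap 0.02147028557999828
rot from nominal [ 0.04  0.04 29.94] j [ 32.7 -19.9 103.3 -19.7  73.8   1.3]
```

>>> arm_command([
  [0,0,0,0,0,0.6],
  [0,0,0,0,0,0.6],
  [0,0,0,0,0,0.6],
  [0,0,0,0,0,0.6],
  [0,0,0,0,0,0.6],
  [0,0,0,0,0,0.6],
  [0,0,0,0,0,0.6],
  [0,0,0,0,0,0.6],
  [0,0,0,0,0,0.6],
  [0,0,0,0,0,0.6],
])

```text
time: 18.43
tcp_pos: [0.5123, 0.2438, 0.1917]
orientation: [150.6, 5.3, 91.5]
wrist_force: [-11.5, -0.8, 2.9]
finger_gap: 0.0214
finger_force: 62.2
```

>>> arm_command([
  [0,0,0,0,0,0.4],
  [0,0,0,0,0,0.4],
  [0,0,0,0,0,0.4],
  [0,0,0,0,0,0.4],
  [0,0,0,0,0,0],
  [0,0,0,0,0,0],
])

```text
time: 18.93
tcp_pos: [0.5121, 0.2438, 0.1916]
orientation: [150.2, 1.4, 84.7]
wrist_force: [-12.8, -0.9, 3.3]
finger_gap: 0.0215
finger_force: 62.3
```

```bash
python3 st.py
```

```text
[-0.29058639 -2.40785481 65.51598057] 18.9333 F tool [ -2.2  -7.7 -12.1] M tool [ 1.76 -0.63  0.08] gap 0.02153909724055146
rot from nominal [1.800e-01 5.000e-02 6.794e+01] j [ 32.7 -19.9 103.3 -19.7  73.9  39.3]
```

>>> arm_command([
  [0,-0.015,0,0,0,0.3],
  [0,0,-0.01,0,0,0.3],
  [0,0,0,0,0,0.3],
  [0,0,0,0,0,0.3],
  [0,0,0,0,0,0],
  [0,0,0,0,0,0],
])

```text
time: 19.43
tcp_pos: [0.5119, 0.2438, 0.1915]
orientation: [150.1, -1.6, 79.5]
wrist_force: [-7.9, -0.4, 0.3]
finger_gap: 0.0213
finger_force: 61.8
```

```bash
python3 st.py
```

```text
[-0.53125681 -2.44020389 65.59378436] 19.4333 F tool [-1.8 -4.8 -7. ] M tool [ 1.28 -0.71  0.09] gap 0.021275381290281992
rot from nominal [1.300e-01 1.000e-02 7.393e+01] j [ 32.7 -20.  103.4 -19.7  73.9  45.4]
```

No stop torque yet, so a bit further.

>>> arm_command([
  [0,0,0,0,0,0.2],
  [0,0,0,0,0,0.2],
  [0,0,0,0,0,0.2],
  [0,0,0,0,0,0],
  [0,0,0,0,0,0],
])

```text
time: 19.85
tcp_pos: [0.5119, 0.2438, 0.1915]
orientation: [150.2, -3.0, 77.0]
wrist_force: [-7.8, -0.9, 1.7]
finger_gap: 0.0213
finger_force: 62.5
```

>>> arm_command([
  [0,0,0,0,0,0.2],
  [0,0,0,0,0,0.2],
  [0,0,0,0,0,0],
  [0,0,0,0,0,0],
])

```text
time: 20.18
tcp_pos: [0.5118, 0.2437, 0.1914]
orientation: [150.3, -3.9, 75.3]
wrist_force: [-7.7, -1.9, 1.0]
finger_gap: 0.0212
finger_force: 72.5
```

```bash
python3 st.py
```

```text
[-0.66448924 -2.4671576  65.53610329] 20.1833 F tool [-3.5 -3.8 -7.5] M tool [ 1.29 -0.82 -1.82] gap 0.021241407798550486
rot from nominal [ 1.400e-01 -4.000e-02  7.871e+01] j [ 32.8 -20.  103.4 -19.8  73.9  50.2]
```

The reaction torque jumped to 1.8 N·m, so the ring is at its stop. Relaxing 2° within the pin play and pulling out along the axis.

>>> arm_command([
  [0,-0.01,0,0,0,-0.2],
  [0,0,0,0,0,-0.2],
  [0,0,0,0,0,-0.1],
  [0,0,0,0,0,0],
])

```text
time: 20.52
tcp_pos: [0.5117, 0.2437, 0.1914]
orientation: [150.2, -2.7, 77.4]
wrist_force: [-6.1, -1.6, 1.9]
finger_gap: 0.0214
finger_force: 62.6
```

>>> arm_command([
  [0,0,-0.05,0,0,0],
  [0,0,-0.1,0,0,0],
  [0,0,-0.15,0,0,0],
  [0,0,-0.5,0,0,0],
  [0,0,-0.8,0,0,0],
  [0,0,-0.8,0,0,0],
  [0,0,0,0,0,0],
])

```text
time: 21.1
tcp_pos: [0.4646, 0.2518, 0.2831]
orientation: [149.7, -3.4, 77.4]
wrist_force: [2.2, 0.8, -0.8]
finger_gap: 0.0213
finger_force: 60.9
```

```bash
python3 st.py
python3 - <<'E'
from h import *
pt=grab("top","top7"); im=rectify(pt,LAMP)
cv2.imwrite("pics/c7.png",np.hstack([cv2.resize(pt["frame"][140:280,90:230],(400,400),interpolation=cv2.INTER_CUBIC),im[:400,:400]])[...,::-1])
C=cur(); Rd=down(104.4); B=[.6228,-.1814]
Cm=pose([.52,.03,.30],Rd); plan(C,Cm); T=pose([*B,.0788+.08],Rd); plan(Cm,T); plan(T,pose([*B,.080],Rd))
E
```

```text
[  3.72592154  -0.76407594 168.91725099] 21.1 F tool [ 1.4  2.9 -1.2] M tool [0.47 0.04 0.01] gap 0.021265957463023306
rot from nominal [-0.69  0.13 76.65] j [ 37.3 -25.3  98.3 -20.8  84.5  48.7]
10 x [-0.558, 0.156, -0.012, 0.608, 0.08, -0.545]
8 x [-0.72, 0.147, 0.441, -0.0, -0.0, 0.0]
3 x [0.0, 0.0, 0.657, -0.0, -0.0, 0.0]
```

View pics/c7.png

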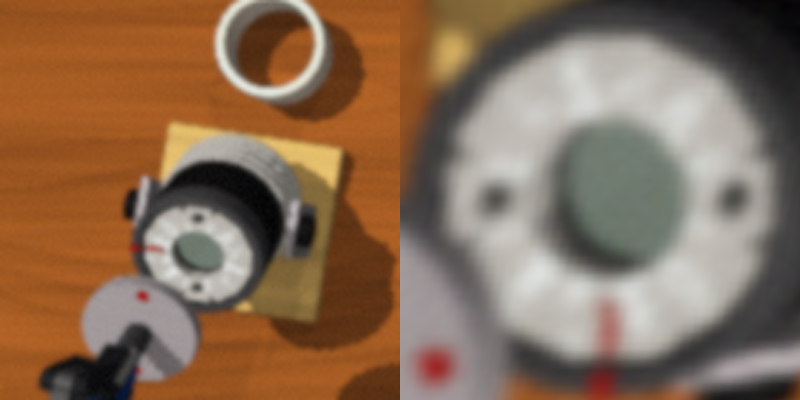

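The ring mark now meets the rim mark, at (607,325) and (601,383). Returning the spanner to its place.

>>> arm_command([
  [-0.56,0.16,-0.01,0.61,0.08,-0.54],
  [-0.56,0.16,-0.01,0.61,0.08,-0.54],
  [-0.56,0.16,-0.01,0.61,0.08,-0.54],
  [-0.56,0.16,-0.01,0.61,0.08,-0.54],
  [-0.56,0.16,-0.01,0.61,0.08,-0.54],
  [-0.56,0.16,-0.01,0.61,0.08,-0.54],
  [-0.56,0.16,-0.01,0.61,0.08,-0.54],
  [-0.56,0.16,-0.01,0.61,0.08,-0.54],
  [-0.56,0.16,-0.01,0.61,0.08,-0.54],
  [-0.56,0.16,-0.01,0.61,0.08,-0.54],
])

```text
time: 21.98
tcp_pos: [0.5214, 0.0259, 0.2935]
orientation: [-179.3, 0.1, 104.1]
wrist_force: [0.1, -0.4, -4.0]
finger_gap: 0.0213
finger_force: 60.8
```

>>> arm_command([
  [-0.72,0.15,0.2,0,0,0],
  [-0.72,0.15,0.2,0,0,0],
  [-0.72,0.15,0.2,0,0,0],
  [-0.72,0.15,0.2,0,0,0],
  [-0.72,0.15,0.4,0,0,0],
  [-0.72,0.15,0.4,0,0,0],
  [-0.72,0.15,0.4,0,0,0],
  [0,0,0,0,0,0],
  [0,0,0,0,0,0],
])

```text
time: 22.73
tcp_pos: [0.6091, -0.1595, 0.2099]
orientation: [-179.1, -0.1, 103.9]
wrist_force: [0.2, 0.3, -3.3]
finger_gap: 0.0214
finger_force: 60.6
```

Run:
```python
from h import *
C=cur(); s=env.get_state(); print(C[:3,3],s["orientation"],s["time"]); Rd=down(104.4); B=[.6228,-.1814]
T=pose([*B,.0788+.05],Rd); plan(C,T)
```

```text
[ 0.60910383 -0.15946257  0.20985726] [-1.79122202e+02 -8.14292097e-02  1.03919092e+02] 22.7333
3 x [-0.206, 0.073, 0.675, -0.058, -0.006, -0.032]
```

>>> arm_command([
  [-0.3,0.11,0.5,-0.09,0,-0.05],
  [-0.31,0.11,0.5,-0.09,0,-0.05],
  [0,0,0.5,0,0,0],
  [0,0,0.5,0,0,0],
  [0,0,0,0,0,0],
  [0,0,0,0,0,0],
  [0,0,0,0,0,0],
])

```text
time: 23.32
tcp_pos: [0.6248, -0.1789, 0.1363]
orientation: [179.6, 0.2, 104.6]
wrist_force: [0.0, -0.5, -2.9]
finger_gap: 0.021
finger_force: 60.5
```

Run:
```python
from h import *
C=cur(); s=env.get_state(); print(C[:3,3],s["orientation"],s["time"]); Rd=down(104.4)
plan(C,pose([.6228,-.1814,.0800],Rd))
```

```text
[ 0.62476939 -0.17886427  0.13628273] [1.79552869e+02 1.58440479e-01 1.04621875e+02] 23.3167
2 x [-0.023, -0.036, 0.703, 0.045, 0.016, 0.022]
```

>>> arm_command([
  [-0.03,-0.04,0.4,0.05,0.02,0.02],
  [-0.02,-0.03,0.4,0.04,0.01,0.02],
  [0,0,0.4,0,0,0],
  [0,0,0.15,0,0,0],
  [0,0,0,0,0,0],
  [0,0,0,0,0,0],
])

```text
time: 23.82
tcp_pos: [0.6218, -0.1818, 0.0796]
orientation: [-179.8, -0.1, 104.4]
wrist_force: [0.5, 0.2, -3.4]
finger_gap: 0.0213
finger_force: 60.7
```

>>> arm_command([
  [0,0,0.03,0,0,0],
  [0,0,0.02,0,0,0],
  [0,0,0,0,0,0],
  [0,0,0,0,0,0],
])

```text
time: 24.15
tcp_pos: [0.6221, -0.1819, 0.0787]
orientation: [-179.9, -0.1, 104.4]
wrist_force: [-0.1, 0.3, -1.5]
finger_gap: 0.0211
finger_force: 61.1
```

Touching the floor at the original height (0.0787 m). Releasing and rising.

>>> arm_command([
  [0,0,0.01,0,0,0],
  [0,0,0,0,0,0],
  [0,0,0,0,0,0],
])

```text
time: 24.4
tcp_pos: [0.6221, -0.182, 0.0786]
orientation: [-179.9, -0.0, 104.4]
wrist_force: [-2.4, -0.5, 2.9]
finger_gap: 0.0214
finger_force: 61.3
```

>>> arm_command([
  [0,0,0,0,0,0],
  [0,0,0,0,0,0],
  [0,0,0,0,0,0],
  [0,0,0,0,0,0],
  [0,0,0,0,0,0],
  [0,0,0,0,0,0],
  [0,0,0,0,0,0],
], fingers=1)

```text
time: 24.98
tcp_pos: [0.6221, -0.1819, 0.078]
orientation: [-179.9, -0.1, 104.4]
wrist_force: [0.7, 1.0, -0.4]
finger_gap: 0.0852
finger_force: 0.0
```

>>> arm_command([
  [0,0,-0.2,0,0,0],
  [0,0,-0.5,0,0,0],
  [0,0,-0.8,0,0,0],
  [0,0,-0.9,0,0,0],
  [0,0,-0.9,0,0,0],
  [0,0,-0.9,0,0,0],
  [0,0,0,0,0,0],
  [0,0,0,0,0,0],
])

```text
time: 25.65
tcp_pos: [0.6234, -0.1823, 0.2509]
orientation: [179.7, 0.2, 104.4]
wrist_force: [0.8, 0.3, -0.4]
finger_gap: 0.0853
finger_force: 0.0
```

Run:
```python
from h import *
s=env.get_state(); print(s["tcp_pos"],s["finger_gap"],s["time"])
p=grab("scene","s8"); cv2.imwrite("pics/c8.png",cv2.resize(p["frame"][60:400,100:500],(800,600)[::1],interpolation=cv2.INTER_CUBIC)[...,::-1])
```

```text
[ 0.62342183 -0.18233019  0.25089419] 0.0852632185694799 25.65
```

View pics/c8.png

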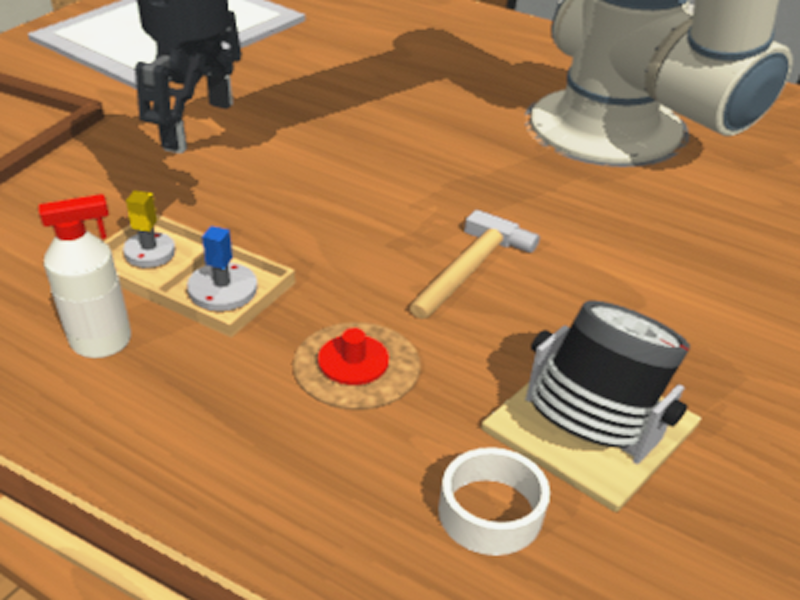

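The blue spanner stands upright in its compartment at (220,270), the cap stands centred on the mat at (353,360), and the gripper is clear. Handing in.

```bash
python3 -c "
from station import env
print(env.job_done())"
```

```text
the job is handed in; nothing more can be done
None
```

Job handed in at about 26 s: the cap stands knob up on the mat, the ring is turned to its stop with its red marks aligned, and the blue spanner is upright in its tray place with the other objects left as they were; no verdict was returned.

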